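Tip the dried jar lids into the tub

TASK

Slide the white tub along the bench, without lifting it, until its long side stands squarely up against the tray stand under the tray's open lip, centred on it. Then tip the tray up at its handle end so that all three jar lids slide off into the tub, and lower the tray gently back down onto its rest without letting it fall. Leave the tub where it is and the tube block, timer, dropper bottle and covered dish undisturbed.

Things in the scene. Friction and masses are not known exactly. Their poses are not given: they have to be found in the camera images.
- tray_stand: dark steel stand of the tip-up tray, fixed to the bench, 206 mm wide (x) and 190 mm deep (y). Origin on the bench under its middle; z up; its +y axis points the way the tray spills, its x axis runs along the tray's lip and hinge. A low cross bar at its front (front face at y = +82 mm, 9 to 31 mm high) is the stop for the tub; front posts reach y = +81 mm, 138 mm high, at x = +-96 mm. The tray hinges about the line y = +75 mm, z = 130 mm
- tray (a joint): tilt of the tray (rad): 0 level on its rest, positive as the handle end rises; stops at 1.0; no spring, it falls back by its own weight (0.35 kg) if let go. The tray is bare aluminium sheet, inside 160 mm wide (x) and 227 mm long, walls 25 mm high on three sides and open at the lip, which overhangs the stand to y = +125 mm (stand frame). Level, its floor is 133 mm above the bench. The lids begin to slide somewhere between 0.4 and 0.7 rad, depending on friction
- tray_handle (a point): middle of the tray's handle, a round steel bar 12 mm thick that runs along the stand's x for 98 mm clear between its two arms, 45 mm behind the tray's rear wall; 142 mm above the bench when level. It moves in an arc of 225 mm horizontal and 12 mm vertical offset about the hinge line, to about 0.31 m high; the bar is smooth and can turn between the fingers. About 33 mm clear between bar and rear wall
- tray_lip (a point): middle of the tray's open lip, on its floor; 133 mm above the bench and at y = +125 mm in the stand's frame when level, sinks about 40 mm when tipped
- tub: open white plastic tub, 230 mm (x) by 180 mm (y) by 70 mm high, walls and floor 5 mm, about 0.35 kg, loose on the bench on the spilling side of the stand. Origin under its middle, z up, x along its long side. Standing against the stop its origin is at about x = 0, y = +172 mm in the stand's frame
- spare_lid_1: yellow jar lid, 64 mm across, 18 mm high, 11 to 15 g, lying flat on the tray; origin in the centre of its underside
- spare_lid_2: a second such lid
- spare_lid_3: a third such lid
- tube_block: bystander: wooden block with stoppered tubes, 36 x 95 x 95 mm high, beyond the stand; origin under its middle
- dial_timer: bystander: cream bench timer, 51 x 67 x 66 mm high, beyond the stand; origin under its middle
- dropper_1: bystander: brown dropper bottle, 34 mm across, 78 mm high, on the tub's side of the bench, beyond the tub; origin under its middle
- petri_1: bystander: flat covered dish, 65 mm across, 14 mm high, beyond the handle end of the stand; origin under its middle
There are look-alikes about, which are no part of the job. Leave any orange or turquoise look-alike of the spare_lid_1 alone.

How it is judged:
On the way, in this order (a step that is already met when the one before it is completed fails the run):
1. the tub stands square against the stand under the tray's lip (x of tub in the frame of tray_stand between -0.028 and 0.028 m and y of tub in the frame of tray_stand below 0.192 m and angle between the y axis of tub and the y axis of tray_stand, either way round below 0.12 rad), for 0.2 s.
2. the tray is tipped up, the tub in place (all of step 1 and value of joint tray above 0.3 rad), for 0.05 s.
3. all three lids are in the tub (x of spare_lid_1 in the frame of tub between -0.112 and 0.112 m and y of spare_lid_1 in the frame of tub between -0.087 and 0.087 m and z of spare_lid_1 in the frame of tub between 0 and 0.075 m and x of spare_lid_2 in the frame of tub between -0.112 and 0.112 m and y of spare_lid_2 in the frame of tub between -0.087 and 0.087 m and z of spare_lid_2 in the frame of tub between 0 and 0.075 m and x of spare_lid_3 in the frame of tub between -0.112 and 0.112 m and y of spare_lid_3 in the frame of tub between -0.087 and 0.087 m and z of spare_lid_3 in the frame of tub between 0 and 0.075 m), for 0.2 s.
At the end, for the whole second after the job is handed in: all three lids lie still inside the tub below its rim; the tub stands within 20 mm of the stop bar, within 28 mm of centred on the lip and within 7 degrees of square; the tray is down level on its rest (under 0.03 rad) (all of step 1 and all of step 3 and value of joint tray below 0.03 rad and linear speed of tub below 0.02 m/s and linear speed of each of spare_lid_1, spare_lid_2, spare_lid_3 below 0.03 m/s); the robot touches nothing.
It fails at once if the tray is let fall (falls faster than 2.5 rad/s) (velocity of joint tray below -2.5 rad/s).
It fails at once if the tub is lifted off the bench (height (world z) of tub above 0.025 m).
It fails at once if the tube block, timer, dropper bottle or covered dish is moved by more than 25 mm or tipped over (distance of any of tube_block, dial_timer, dropper_1, petri_1 from where it was at the start of the episode above 0.025 m or angle between any of tube_block, dial_timer, dropper_1, petri_1's own z axis and vertical above 0.4 rad).
It also fails if it takes over 64 s, if anything falls off the work surface, if the arm or the gripper's body presses on something with over 40 N, if the wrist force passes 120 N, or if a joint passes its speed limit or range.

ROBOT

A 6-joint arm with a two-finger parallel gripper is mounted at the origin on the work surface; the furniture and walls round the work are solid. World frame = base frame: x ahead of the robot, y to its left, z up, the work surface at z = 0. Lengths are in m, angles in rad, forces in N, time in s.
With the tool pointing down it reaches from about 0.35 to 0.975 m from the base axis. Payload 4.9 kg.
Tool frame: the origin (TCP) lies midway between the tips of the shut fingers; the grasp point (between the pads) lies 19 mm behind it; x points along the fingers, z is the direction in which the jaws open and shut, and the axes are right-handed (so a half turn about x gives the same grasp; the last joint's range is limited). The gripper opens to 85 mm and grips with 20 to 120 N. Pads are 22 mm wide; open, the fingers measure 114 mm over their backs; the gripper's body (76 mm by 85 mm) begins 54 mm behind the grasp point. The pads swing forward as they close: fully open they stand 13 mm farther back than shut.
Start: joints at [1.212, 0.053, 1.613, -0, 1.476, -0.119], TCP at [0.148, 0.607, 0.231] pointing down, gripper open.
Joint ranges: [-3.01, 3.01], [-1.01, 2.22], [0.06, 2.58], [-1.02, 4.17], [0.09, 2.62], [-3.14, 3.14]. Speed limits (rad/s): [2.57, 2.57, 3.14, 3.14, 3.14, 3.14].

INTERFACE

Orientations are given as a unit quaternion [w, x, y, z].
In Python, from plant import state, cams, workorder, nets gives the robot as it stands.
- The arm moves only by the tool play_rows, never from a script. Its argument "motion" is a list of rows, each a list of 3 entries, a list of its own where there are three numbers: the closure, from -1 (fully open) to 1 (shut), then the shift along the world's x, y, z in m, then the turn about the world's z in rad. A call has 1 to 5 rows; each row is the pose to reach, as a shift and turn from the pose commanded when the call began; what a row does not reach only later rows make up. A row lasts 1/10 s, in which the tool goes at most 50 mm and 8.59 degrees, less where a joint would pass 70% of its speed; a pose out of reach is approached as far as the arm can. A call with a gripper value outside its range is refused whole. The fingers move at their own pace and stop on an object; the grip force is fixed at half the most. Time passes only in rows, so rows that repeat a pose let the fingers close. It gives the time, the measured TCP pose, the force and the opening at its end, in the units of the state.
- state(): the state, without advancing time (a new reading comes with each control period).
- cams.grab_frame(name): name is "scene" or "top"; returns (picture, depth): 384x512x3 uint8, red, green, blue; 384x512 float32, m along the optical axis (not along the pixel's ray), 0 where there is no reading.
- cams.camera_info(name): a dict with "K" (3x3 intrinsics, pixels), "rvec" (rotation vector, rad) and "tvec" (3), from world to camera coordinates, as OpenCV has them. Camera axes: x right, y down, z forward; pixel columns grow to the right and rows downward; lengths in m; the calibration is good to about 2 mm. A picture is of the moment at which its call begins. camera_info takes no time and is no camera call.
- workorder.job_done(): hands the job in, once; it reports no verdict.
Trained networks look in the newest picture that a camera, given by its name, has taken for a name from the list of things; names that differ only in an ending like _2 or _b are one class to them, and where a whole thing is asked for, a point or a joint stands for the part that bears it (a point fixed in the world has none). Each returns a list of dicts, best first, with "score" (0 to 1); they miss things now and then, are a little off and sometimes report something else, mostly with a low value. They report only what shows in the picture. A call takes as long as a camera call. They do not tell look-alikes from the thing itself.
- nets.recognise(camera, target): "at" ([x, y, z] in m, in world coordinates, good to about 4 mm: the middle of the surface that is visible of it).
- nets.landmark_of(camera, target): "at" ([x, y, z] in m, in world coordinates, good to about 4 mm: a listed point, or the origin of a listed thing).
The state is a dict: "time": time; "joint_pos": joint angles; "joint_vel": joint speeds; "joint_efforts": joint torques, N m; "tool_pos": TCP position; "tool_rot": TCP orientation; "contact_force": force on the tool from outside, world axes, zero at the start; "ft_torque": the same for the moment, N m; "gripper_width": opening from 0.0 (shut) to 1.0 (fully open).
Only numpy, scipy, OpenCV 4.12 (cv2) and the standard library are available. Lean on these libraries where they do the work, as an engineer would, in place of code of your own. Each camera call takes 0.05 s, during which the arm holds its last target.

## Working session

There is one attempt and no reset: what is moved stays moved. The work goes in short steps, Python scripts to look and compute and a tool call to move; the robot and the scene stay as the last step left them, time stands still between calls to the robot, and variables do not carry over. Pictures are saved under pics/ and viewed, and the job is handed in when it is done.

Besides the shell and the picture viewer there is one more tool, called after "Emit:" by a JSON object that holds its "api" and its "payload", one argument or row to a line. play_rows: Moves the arm, as the interface text tells. Its arguments: {"type":"object","properties":{"motion":{"type":"array","items":{"type":"array"}}},"required":["motion"]}

```bash
mkdir -p pics; ls; python3 - <<'E'
from plant import state,cams,nets
import cv2,numpy as np
print(state())
for c in ("scene","top"):
    im,d=cams.grab_frame(c); cv2.imwrite(f"pics/{c}0.png",im[:,:,::-1]); i=cams.camera_info(c); print(c,i)
for c in ("scene","top"):
    for t in ("tray_stand","tray_handle","tray_lip","tub","spare_lid_1","dropper_1","petri_1","tube_block","dial_timer"):
        print(c,t,[(np.round(r["at"],3).tolist(),round(r["score"],2)) for r in nets.landmark_of(c,t)])
E
```

```text
pics
{'time': 0.0, 'joint_pos': array([ 1.21203543e+00,  5.33494566e-02,  1.61427989e+00, -1.80285472e-05,
        1.47603911e+00, -1.18972460e-01]), 'joint_vel': array([ 3.42930848e-04, -1.03351537e-03, -1.18785554e-03, -8.05595909e-04,
       -4.75251080e-05,  4.87144707e-04]), 'joint_efforts': array([-1.51933324e-03, -3.93684769e+01, -3.70173883e+01, -2.14125048e-04,
        7.07063780e-03,  2.66836835e-06]), 'tool_pos': array([0.14820129, 0.60652809, 0.23007606]), 'tool_rot': array([ 0.55558986, -0.43699415,  0.55683727,  0.43622044]), 'contact_force': array([-0.24569641,  0.8406291 ,  0.22508232]), 'ft_torque': array([ 0.02175404,  0.0321885 , -0.00448796]), 'gripper_width': 1.0009335466515585}
scene {'K': array([[364.342473  ,   0.        , 255.18775389],
       [  0.        , 364.342473  , 189.30651792],
       [  0.        ,   0.        ,   1.        ]]), 'rvec': array([ 0.70614648, -2.54321175,  1.25252642]), 'tvec': array([0.48133782, 0.2664611 , 0.95359377])}
top {'K': array([[439.06762103,   0.        , 263.05926516],
       [  0.        , 439.06762103, 187.52663737],
   
[... 688 characters left out ...]
[([0.644, 0.453, 0.005], 0.7), ([0.736, -0.313, 0.002], 0.49)]
top tray_stand [([0.479, -0.034, 0.133], 0.68), ([0.508, -0.103, -0.0], 0.65)]
top tray_handle [([0.491, -0.248, 0.139], 0.95)]
top tray_lip [([0.525, 0.027, 0.132], 0.95)]
top tub [([0.516, 0.172, -0.004], 0.86)]
top spare_lid_1 [([0.339, -0.247, 0.002], 0.84), ([0.323, -0.113, 0.001], 0.84), ([0.48, -0.031, 0.133], 0.79), ([0.554, -0.336, -0.003], 0.61), ([0.47, -0.151, 0.134], 0.57), ([0.54, -0.104, 0.133], 0.56)]
top dropper_1 [([0.644, 0.458, 0.004], 0.68)]
top petri_1 [([0.675, -0.39, -0.004], 0.82)]
top tube_block [([0.723, -0.205, 0.002], 0.89)]
top dial_timer [([0.733, -0.314, 0.001], 0.78), ([0.525, 0.024, 0.13], 0.24)]
```

View pics/scene0.png

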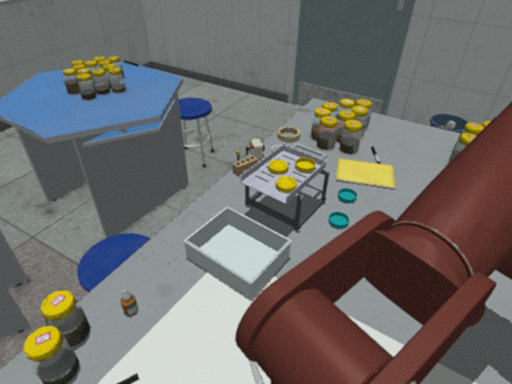

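View pics/top0.png

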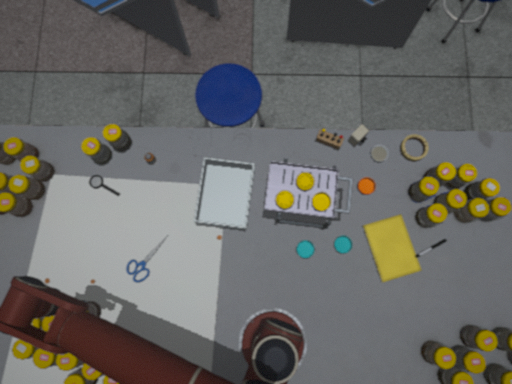

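The scene view shows the tub at about (238,248) px and the tray with three yellow lids at about (288,170). In the top view the tub is at (225,195), the tray at (303,193) and the handle at (345,195). The turquoise (305,249 and 343,244) and orange (366,186) look-alikes lie beside the stand. Next I'll get precise yaws from depth.

```bash
cat > h.py <<'E'
from plant import state,cams,nets
import cv2,numpy as np
from scipy.spatial.transform import Rotation as Ro
def cloud(c):
    im,d=cams.grab_frame(c); i=cams.camera_info(c);K=i["K"];R=cv2.Rodrigues(i["rvec"])[0]
    v,u=np.mgrid[:384,:512]
    p=np.stack([(u-K[0,2])/K[0,0]*d,(v-K[1,2])/K[1,1]*d,d],-1)
    w=(p-i["tvec"])@R; w[d<=0]=np.nan
    return im,w
def rect(w,lo,hi,zl,zh):
    m=(w[...,0]>lo[0])&(w[...,0]<hi[0])&(w[...,1]>lo[1])&(w[...,1]<hi[1])&(w[...,2]>zl)&(w[...,2]<zh)
    q=w[m]; return q,cv2.minAreaRect(q[:,:2].astype(np.float32)*1000)
def tool():
    s=state();q=s["tool_rot"];M=Ro.from_quat([q[1],q[2],q[3],q[0]]).as_matrix()
    return s["time"],s["tool_pos"],M,s
E
python3 - <<'E'
from h import *
np.set_printoptions(precision=4,suppress=True)
t,p,M,s=tool(); print(p);print(M)
for c in("top","scene"):
    im,w=cloud(c)
    for zl,zh in((.055,.08),):
        q,r=rect(w,(.3,.05),(.7,.35),zl,zh); print(c,"tub",len(q),r, np.median(q[:,2]))
    q,r=rect(w,(.38,-.22),(.64,.06),.125,.17); print(c,"tray",len(q),r)
    q,r=rect(w,(.42,-.29),(.57,-.235),.125,.16); print(c,"bar",len(q),r,q.mean(0))
E
```

```text
[0.1484 0.6071 0.2313]
[[-0.     -0.9714  0.2375]
 [ 0.0001  0.2375  0.9714]
 [-1.      0.      0.    ]]
top tub 556 ((512.0330200195312, 175.90032958984375), (185.94320678710938, 236.71804809570312), 83.52657318115234) 0.06818995959770818
top tray 3537 ((514.7421875, -92.24554443359375), (254.4692840576172, 208.8032989501953), 88.86089324951172)
top bar 144 ((492.7950744628906, -246.61500549316406), (21.77113151550293, 119.61228942871094), 89.33100891113281) [ 0.4958 -0.2468  0.1458]
scene tub 1144 ((512.5226440429688, 175.51690673828125), (187.66018676757812, 237.1934051513672), 83.52020263671875) 0.06678226295924101
scene tray 2901 ((517.3584594726562, -89.1612548828125), (208.67466735839844, 256.697021484375), 0.8549929857254028)
scene bar 114 ((490.27178955078125, -244.49969482421875), (16.2015438079834, 117.386474609375), 86.66753387451172) [ 0.4932 -0.245   0.1448]
```

```bash
python3 - <<'E'
from h import *
out=[]
for c in("top","scene"):
    im,w=cloud(c)
    o=np.zeros((600,400,3),np.uint8)
    m=(w[...,2]>.05)&(w[...,2]<.2)&(w[...,0]>.36)&(w[...,0]<.66)&(w[...,1]>-.3)&(w[...,1]<.3)
    q=w[m];col=im[m][:,::-1]
    for (x,y,z),cc in zip(q,col):
        # x right
        cv2.rectangle(o,(int((x-.35)*1200),int((y+.3)*1000)),(int((x-.35)*1200)+2,int((y+.3)*1000)+2),cc.tolist() if z<.139 else (0,int((z-.139)*8000)%256,255),-1)
    out.append(o)
    up=cv2.resize(im[100:280,160:400],(800,600),interpolation=cv2.INTER_CUBIC);cv2.imwrite(f"pics/{c}_z.png",up[:,:,::-1])
cv2.imwrite("pics/bev.png",np.hstack(out))
E
```

```text
(no output)
```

View pics/bev.png

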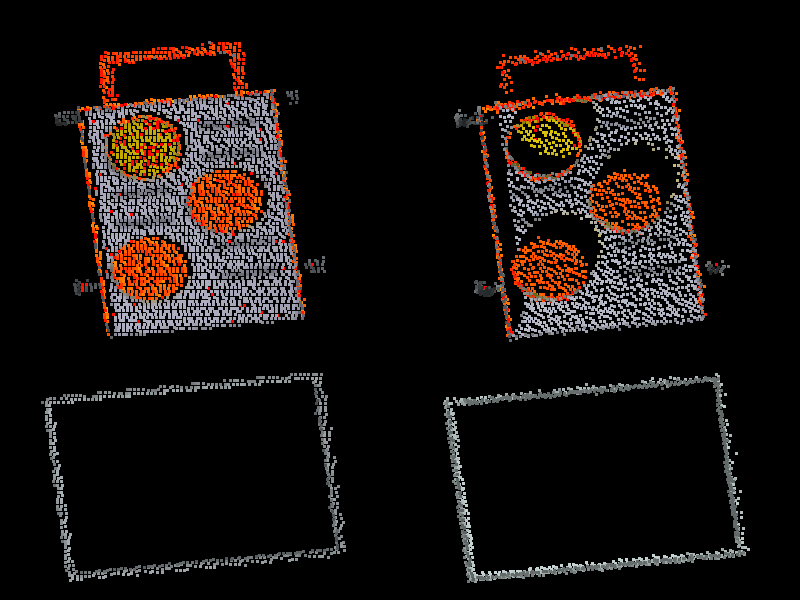

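View pics/top_z.png

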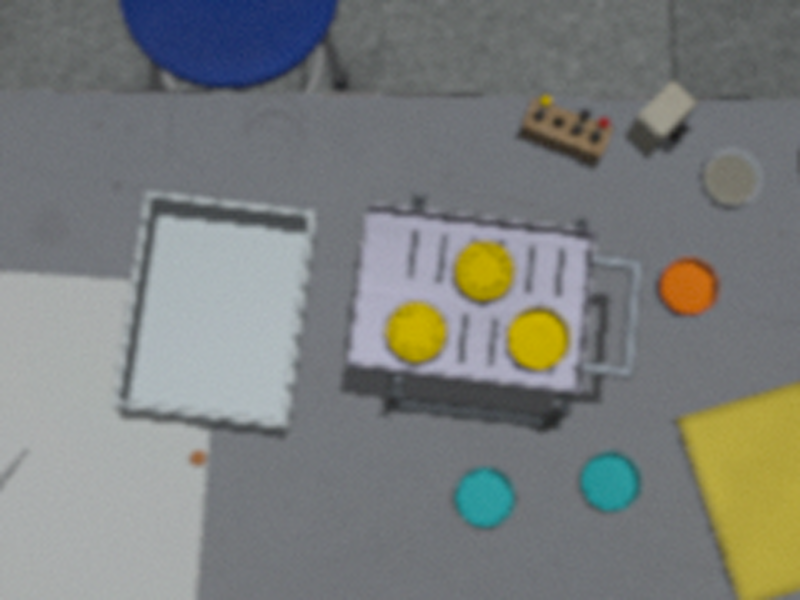

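Emit:
{"api": "play_rows", "payload": {
  "motion": [
    [-1,[0.188,-0.172,0.02],0.13],
    [-1,[0.188,-0.172,0.02],0.13],
    [-1,[0.188,-0.172,0.02],0.13],
    [-1,[0.188,-0.172,0.02],0.13],
    [-1,[0.188,-0.172,0.02],0.13]
  ]
}}

```text
time: 1.7
tool_pos: [0.3334, 0.4374, 0.2513]
tool_rot: [0.527, -0.472, 0.526, 0.472]
contact_force: [0.5, -0.1, -0.1]
gripper_width: 0.997
```

Emit:
{"api": "play_rows", "payload": {
  "motion": [
    [-1,[0.187,-0.173,-0.02],0],
    [-1,[0.187,-0.173,-0.02],0],
    [-1,[0.187,-0.173,-0.02],0],
    [-1,[0.187,-0.173,-0.02],0],
    [-1,[0.187,-0.173,-0.02],0]
  ]
}}

```text
time: 2.2
tool_pos: [0.5166, 0.268, 0.2315]
tool_rot: [0.527, -0.472, 0.526, 0.472]
contact_force: [1.2, 0.3, 0.0]
gripper_width: 1.001
```

Emit:
{"api": "play_rows", "payload": {
  "motion": [
    [-1,[0,0,-0.04],0],
    [-1,[0,0,-0.08],0],
    [-1,[0,0,-0.12],0],
    [-1,[0,0,-0.16],0],
    [-1,[0,0,-0.196],0]
  ]
}}

```text
time: 2.7
tool_pos: [0.5149, 0.2693, 0.0334]
tool_rot: [0.527, -0.472, 0.527, 0.472]
contact_force: [0.4, 0.4, 0.1]
gripper_width: 0.999
```

```bash
python3 - <<'E'
from h import *
np.set_printoptions(precision=4,suppress=True)
t,p,M,s=tool(); print(t,p,M[:,2],s["contact_force"])
im,w=cloud("scene");cv2.imwrite("pics/s1.png",cv2.resize(im[160:340,150:390],(800,600))[:,:,::-1])
E
```

```text
2.7 [0.5149 0.2693 0.0334] [ 0.1098  0.994  -0.0002] [0.3833 0.4485 0.0629]
```

View pics/s1.png

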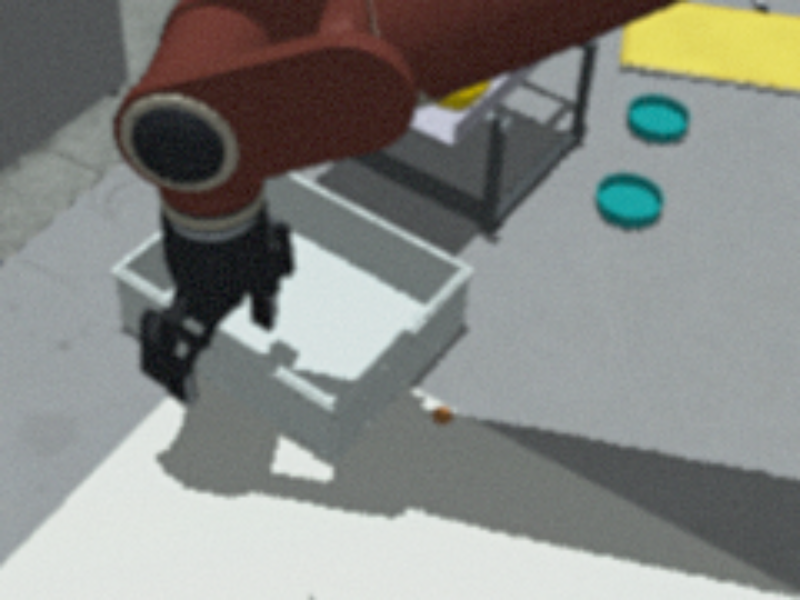

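The wall lies between the open fingers, near the middle of the tub's outer long side at about (225,330) px. I'll close on it.

Emit:
{"api": "play_rows", "payload": {
  "motion": [
    [-1,[0.004,-0.007,0],0],
    [0.5,[0.004,-0.007,0],0],
    [1,[0.004,-0.007,0],0],
    [1,[0.004,-0.007,0],0],
    [1,[0.004,-0.007,0],0]
  ]
}}

```text
time: 3.25
tool_pos: [0.5203, 0.2631, 0.037]
tool_rot: [0.528, -0.472, 0.526, 0.471]
contact_force: [-0.6, 0.7, -0.6]
gripper_width: 0.325
```

Emit:
{"api": "play_rows", "payload": {
  "motion": [
    [1,[0,0,0],0],
    [1,[0,0,0],0],
    [1,[0,0,0],0],
    [1,[0,0,0],0],
    [1,[0,0,0],0]
  ]
}}

```text
time: 3.75
tool_pos: [0.5196, 0.2627, 0.036]
tool_rot: [0.527, -0.472, 0.527, 0.472]
contact_force: [-0.9, -1.0, 5.6]
gripper_width: 0.05
```

Emit:
{"api": "play_rows", "payload": {
  "motion": [
    [1,[0.003,-0.01,0],0],
    [1,[0.006,-0.025,0],0],
    [1,[0.009,-0.042,0],0],
    [1,[0.013,-0.06,0],0],
    [1,[0.016,-0.075,0],0]
  ]
}}

```text
time: 4.25
tool_pos: [0.5361, 0.1871, 0.036]
tool_rot: [0.528, -0.471, 0.526, 0.472]
contact_force: [-0.6, 5.2, 5.8]
gripper_width: 0.049
```

```bash
cat > chk.py <<'E'
from h import *
import sys
np.set_printoptions(precision=4,suppress=True)
t,p,M,s=tool(); print(t,p,s["contact_force"],s["gripper_width"])
for c in("scene","top"):
    im,w=cloud(c);cv2.imwrite(f"pics/{sys.argv[1]}_{c}.png",cv2.resize(im[90:330,150:470] if c=="scene" else im[100:280,160:400],(800,600))[:,:,::-1])
    for t in ("tub","tray_lip","tray_handle"):
        print(c,t,[(np.round(r["at"],3).tolist(),round(r["score"],2)) for r in nets.landmark_of(c,t)])
E
python3 chk.py c2
```

```text
4.25 [0.5361 0.1871 0.036 ] [-0.6137  5.2425  5.8458] 0.04920120394606403
scene tub [([0.533, 0.099, 0.001], 0.74), ([0.471, -0.154, 0.13], 0.63)]
scene tray_lip [([0.522, 0.022, 0.133], 0.85)]
scene tray_handle []
top tub [([0.533, 0.095, -0.001], 0.66)]
top tray_lip [([0.525, 0.025, 0.132], 0.89), ([0.538, -0.1, 0.132], 0.69), ([0.468, -0.152, 0.132], 0.49)]
top tray_handle [([0.493, -0.25, 0.142], 0.83)]
```

View pics/c2_top.png

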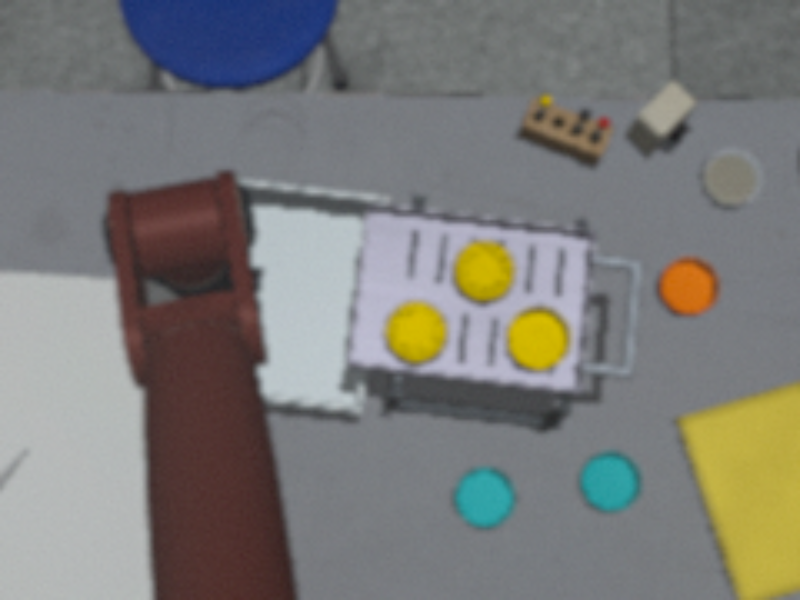

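View pics/c2_scene.png

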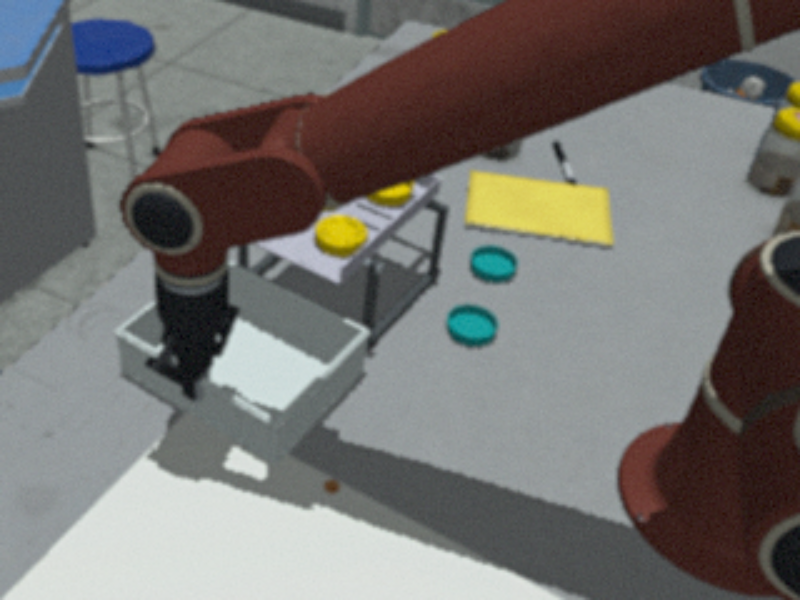

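The tub now slides under the lip, with its rim at about (250–390,200–400) px in the top view. About 25 mm remain to the stop, so I'll close in gently and watch the force.

Emit:
{"api": "play_rows", "payload": {
  "motion": [
    [1,[-0.001,-0.006,0],0],
    [1,[-0.002,-0.012,0],0],
    [1,[-0.003,-0.017,0],0],
    [1,[-0.003,-0.02,0],0],
    [1,[-0.004,-0.022,0],0]
  ]
}}

```text
time: 5.15
tool_pos: [0.5321, 0.1655, 0.036]
tool_rot: [0.528, -0.472, 0.526, 0.472]
contact_force: [2.6, 4.6, 5.3]
gripper_width: 0.049
```

Emit:
{"api": "play_rows", "payload": {
  "motion": [
    [1,[0,-0.001,0],0],
    [1,[0,-0.002,0],0],
    [1,[0,-0.003,0],0],
    [1,[-0.001,-0.004,0],0],
    [1,[-0.001,-0.004,0],0]
  ]
}}

```text
time: 5.65
tool_pos: [0.531, 0.1616, 0.036]
tool_rot: [0.527, -0.472, 0.526, 0.472]
contact_force: [1.1, 3.9, 5.3]
gripper_width: 0.047
```

Emit:
{"api": "play_rows", "payload": {
  "motion": [
    [1,[0,-0.001,0],0],
    [1,[0,-0.002,0],0],
    [1,[0,-0.003,0],0],
    [1,[-0.001,-0.004,0],0],
    [1,[-0.001,-0.004,0],0]
  ]
}}

```text
time: 6.15
tool_pos: [0.531, 0.1589, 0.0362]
tool_rot: [0.529, -0.472, 0.525, 0.472]
contact_force: [6.0, 9.6, 2.5]
gripper_width: 0.049
```

```bash
python3 chk.py c3
```

```text
6.15 [0.531  0.1589 0.0362] [5.9902 9.5815 2.4698] 0.049174415479290426
scene tub []
scene tray_lip [([0.523, 0.024, 0.132], 0.78)]
scene tray_handle []
top tub [([0.506, -0.102, -0.0], 0.69), ([0.526, 0.068, 0.001], 0.62)]
top tray_lip [([0.523, 0.025, 0.134], 0.81)]
top tray_handle [([0.494, -0.249, 0.14], 0.9)]
```

View pics/c3_top.png

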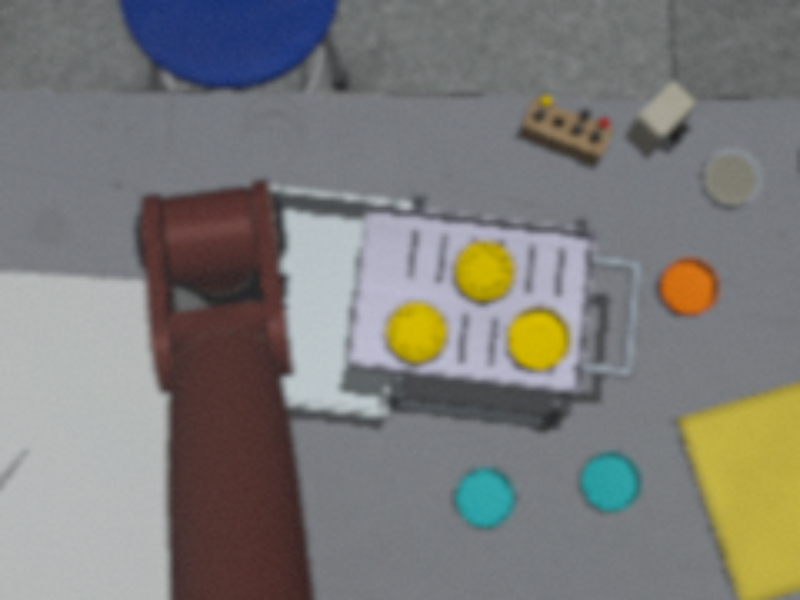

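View pics/c3_scene.png

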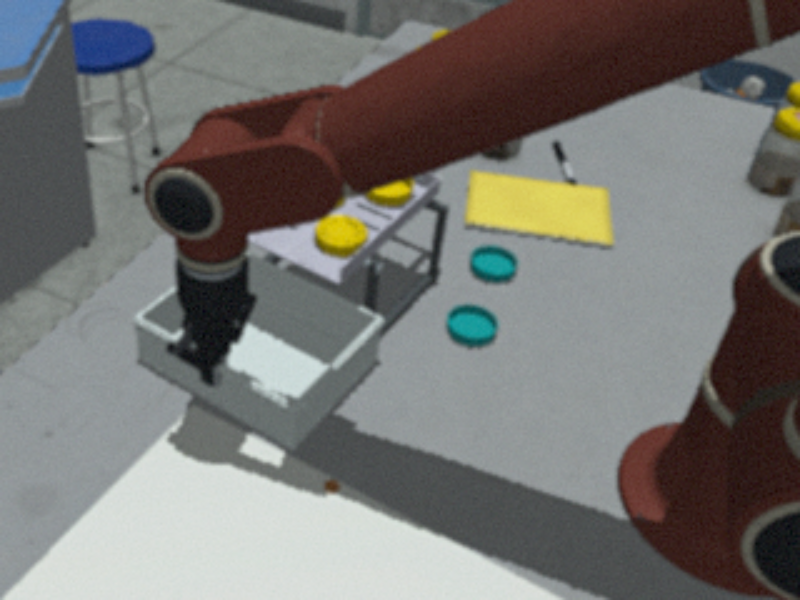

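Contact with the stop was felt and the tub looks centred under the lip. I'll release it and go up.

Emit:
{"api": "play_rows", "payload": {
  "motion": [
    [1,[0,0.001,0],0],
    [-1,[0,0.001,0],0],
    [-1,[0,0.001,0],0],
    [-1,[0,0.001,0],0],
    [-1,[0,0.001,0],0]
  ]
}}

```text
time: 7.05
tool_pos: [0.5285, 0.1581, 0.0345]
tool_rot: [0.526, -0.472, 0.527, 0.472]
contact_force: [-0.8, -0.2, -0.1]
gripper_width: 0.727
```

Emit:
{"api": "play_rows", "payload": {
  "motion": [
    [-1,[0,0,0.02],0],
    [-1,[0,0,0.06],0],
    [-1,[0,0,0.11],0],
    [-1,[0,0,0.16],0],
    [-1,[0,0,0.21],0]
  ]
}}

```text
time: 7.55
tool_pos: [0.5286, 0.1583, 0.2468]
tool_rot: [0.526, -0.472, 0.527, 0.472]
contact_force: [1.3, 0.7, -0.9]
gripper_width: 1.002
```

Emit:
{"api": "play_rows", "payload": {
  "motion": [
    [-1,[-0.018,-0.2,0.03],0],
    [-1,[-0.018,-0.2,0.03],0],
    [-1,[-0.018,-0.2,0.03],0],
    [-1,[-0.018,-0.2,0.03],0],
    [-1,[-0.018,-0.2,0.03],0]
  ]
}}

```text
time: 8.05
tool_pos: [0.5109, -0.0461, 0.2763]
tool_rot: [0.528, -0.471, 0.528, 0.469]
contact_force: [0.6, 0.5, 0.3]
gripper_width: 1.001
```

Emit:
{"api": "play_rows", "payload": {
  "motion": [
    [-1,[-0.018,-0.21,-0.01],0],
    [-1,[-0.018,-0.21,-0.01],0],
    [-1,[-0.018,-0.21,-0.01],0],
    [-1,[-0.018,-0.21,-0.01],0],
    [-1,[-0.018,-0.21,-0.01],0]
  ]
}}

```text
time: 8.55
tool_pos: [0.4922, -0.2548, 0.2642]
tool_rot: [0.527, -0.47, 0.528, 0.471]
contact_force: [-0.9, 0.8, -0.1]
gripper_width: 1.0
```

```bash
python3 chk.py c4; python3 - <<'E'
from h import *
np.set_printoptions(precision=4,suppress=True)
im,w=cloud("scene")
q,r=rect(w,(.36,-.05),(.7,.25),.055,.08); print(len(q),r)
print(tool()[2][:,2])
E
```

```text
8.55 [ 0.4922 -0.2548  0.2642] [-0.9201  0.7828 -0.0826] 1.0003813371822203
scene tub [([0.526, 0.071, -0.001], 0.92)]
scene tray_lip []
scene tray_handle [([0.492, -0.25, 0.142], 0.94)]
top tub [([0.525, 0.067, -0.003], 0.55)]
top tray_lip [([0.525, 0.023, 0.132], 0.88), ([0.479, -0.032, 0.135], 0.27)]
top tray_handle [([0.496, -0.25, 0.139], 0.63)]
1025 ((523.31201171875, 69.4490737915039), (195.79437255859375, 235.94677734375), 83.3906021118164)
[ 0.1075  0.9942 -0.0001]
```

View pics/c4_top.png

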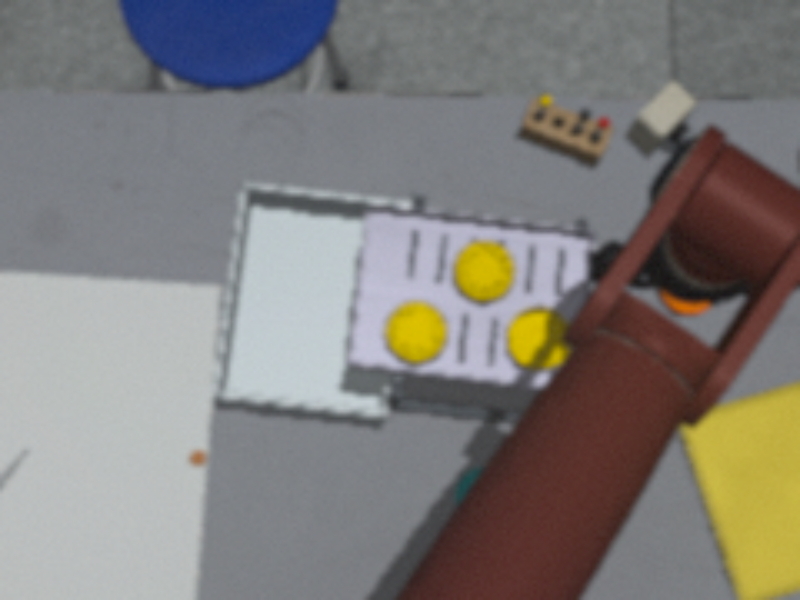

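View pics/c4_scene.png

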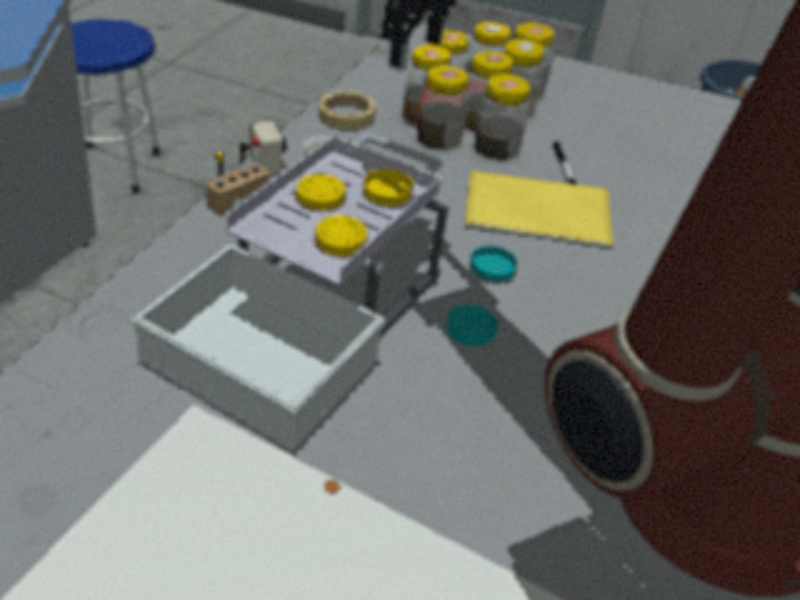

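The tub is against the stop and square: rect yaw −6.6°, stand about −6.2°. The gap between bar and wall is narrow, so I'll partly close the gripper before descending on the handle.

Emit:
{"api": "play_rows", "payload": {
  "motion": [
    [0.36,[0.001,0.005,-0.02],0],
    [0.36,[0.001,0.005,-0.04],0],
    [0.36,[0.001,0.005,-0.06],0],
    [0.36,[0.001,0.005,-0.07],0],
    [0.36,[0.001,0.005,-0.07],0]
  ]
}}

```text
time: 9.5
tool_pos: [0.4935, -0.2453, 0.1935]
tool_rot: [0.526, -0.471, 0.527, 0.473]
contact_force: [0.5, -0.0, 0.3]
gripper_width: 0.315
```

```bash
python3 - <<'E'
from h import *
t,p,M,s=tool(); print(t,p,s["gripper_width"])
im,w=cloud("scene");cv2.imwrite("pics/s5.png",cv2.resize(im[80:200,230:390],(800,600),interpolation=cv2.INTER_CUBIC)[:,:,::-1])
E
```

```text
9.5 [ 0.49352931 -0.24529436  0.1935028 ] 0.31498309049548334
```

View pics/s5.png

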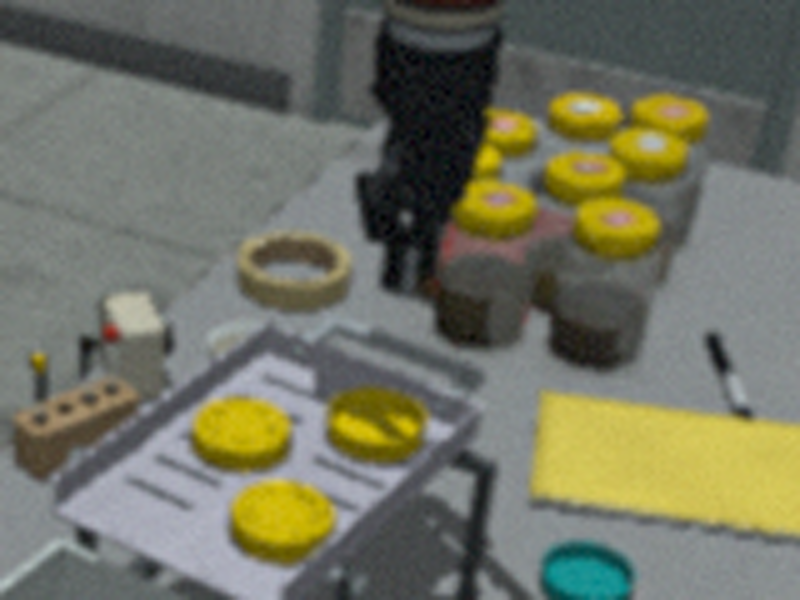

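The shut-down fingers hang above the handle at about (410,270) px, 4–5 mm too far toward the tray. I'll correct that and descend.

Emit:
{"api": "play_rows", "payload": {
  "motion": [
    [0.36,[0,-0.004,0],0],
    [0.36,[0,-0.0045,-0.01],0],
    [0.36,[0,-0.0045,-0.02],0],
    [0.36,[0,-0.0045,-0.03],0],
    [0.36,[0,-0.0045,-0.04],0]
  ]
}}

```text
time: 10.05
tool_pos: [0.4939, -0.2507, 0.154]
tool_rot: [0.527, -0.471, 0.527, 0.472]
contact_force: [1.0, 0.5, -0.9]
gripper_width: 0.324
```

Emit:
{"api": "play_rows", "payload": {
  "motion": [
    [0.36,[0,0,-0.007],0],
    [0.36,[0,0,-0.014],0],
    [0.36,[0,0,-0.021],0],
    [0.36,[0,0,-0.028],0],
    [0.36,[0,0,-0.028],0]
  ]
}}

```text
time: 10.55
tool_pos: [0.4937, -0.2505, 0.126]
tool_rot: [0.526, -0.471, 0.527, 0.473]
contact_force: [-0.2, -0.3, 0.3]
gripper_width: 0.318
```

Emit:
{"api": "play_rows", "payload": {
  "motion": [
    [0.6,[0,0,0],0],
    [0.8,[0,0,0],0],
    [1,[0,0,0],0],
    [1,[0,0,0],0],
    [1,[0,0,0],0]
  ]
}}

```text
time: 11.05
tool_pos: [0.4946, -0.2492, 0.1276]
tool_rot: [0.528, -0.471, 0.526, 0.473]
contact_force: [0.5, 6.5, 0.9]
gripper_width: 0.114
```

```bash
python3 - <<'E'
from h import *
t,p,M,s=tool(); print(t,p,s["gripper_width"],s["contact_force"],s["ft_torque"])
im,w=cloud("scene");cv2.imwrite("pics/s6.png",cv2.resize(im[80:200,230:390],(800,600),interpolation=cv2.INTER_CUBIC)[:,:,::-1])
# handle arc, grasp shift relative to start (world)
for th in np.arange(0,1.0,.05):
    y=-.225*np.cos(th)+.012*np.sin(th)+.225; z=.225*np.sin(th)+.012*np.cos(th)-.012
    print(round(th,2),round(y*.107,4),round(y*.994,4),round(z,4))
E
```

```text
11.05 [ 0.49456812 -0.24919228  0.12761798] 0.11415752918617893 [0.49406223 6.480187   0.94523719] [ 0.99587767 -0.04061908 -0.05343908]
0.0 0.0 0.0 0.0
0.05 0.0001 0.0009 0.0112
0.1 0.0002 0.0023 0.0224
0.15 0.0005 0.0043 0.0335
0.2 0.0007 0.0068 0.0445
0.25 0.0011 0.0099 0.0553
0.3 0.0015 0.0135 0.066
0.35 0.0019 0.0176 0.0764
0.4 0.0024 0.0223 0.0867
0.45 0.003 0.0275 0.0967
0.5 0.0036 0.0331 0.1064
0.55 0.0042 0.0392 0.1158
0.6 0.0049 0.0458 0.1249
0.65 0.0057 0.0528 0.1337
0.7 0.0065 0.0603 0.1421
0.75 0.0073 0.0681 0.1501
0.8 0.0082 0.0764 0.1578
0.85 0.0092 0.085 0.165
0.9 0.0101 0.094 0.1717
0.95 0.0111 0.1033 0.178
```

View pics/s6.png

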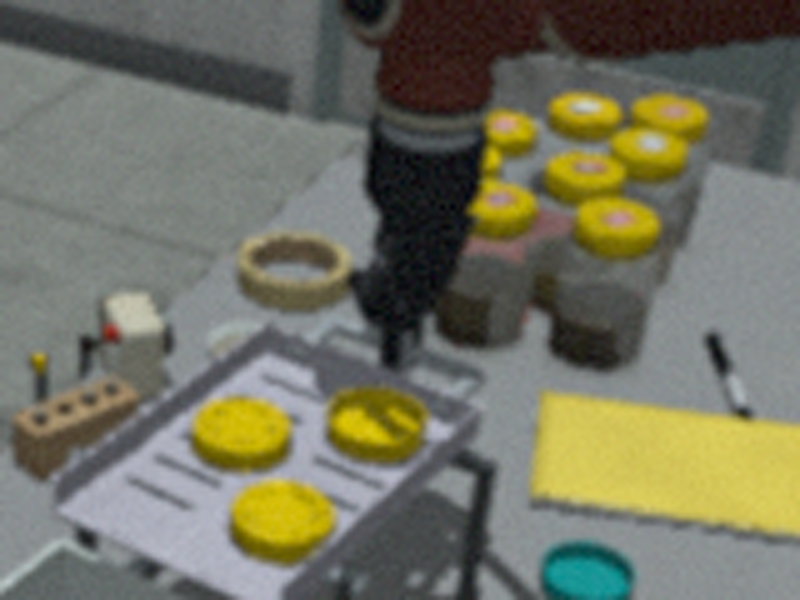

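The fingers hold the bar at about (395,345) px, with an opening of about 10 mm. I'll tip along the arc.

Emit:
{"api": "play_rows", "payload": {
  "motion": [
    [1,[0,0.0005,0.006],0],
    [1,[0,0.0015,0.016],0],
    [1,[0,0.003,0.027],0],
    [1,[0.0005,0.005,0.036],0],
    [1,[0.001,0.007,0.0445],0]
  ]
}}

```text
time: 11.6
tool_pos: [0.4952, -0.2427, 0.1716]
tool_rot: [0.527, -0.471, 0.526, 0.473]
contact_force: [2.3, 4.3, -4.5]
gripper_width: 0.114
```

```bash
python3 - <<'E'
from h import *
t,p,M,s=tool(); print(t,p,s["gripper_width"],s["contact_force"],s["ft_torque"])
im,w=cloud("scene");cv2.imwrite("pics/s7.png",cv2.resize(im[80:200,230:390],(800,600),interpolation=cv2.INTER_CUBIC)[:,:,::-1])
E
```

```text
11.6 [ 0.49523423 -0.24274658  0.17158672] 0.11370572487535606 [ 2.25657446  4.34289205 -4.52423382] [ 0.49659789 -0.38716189  0.02225235]
```

View pics/s7.png

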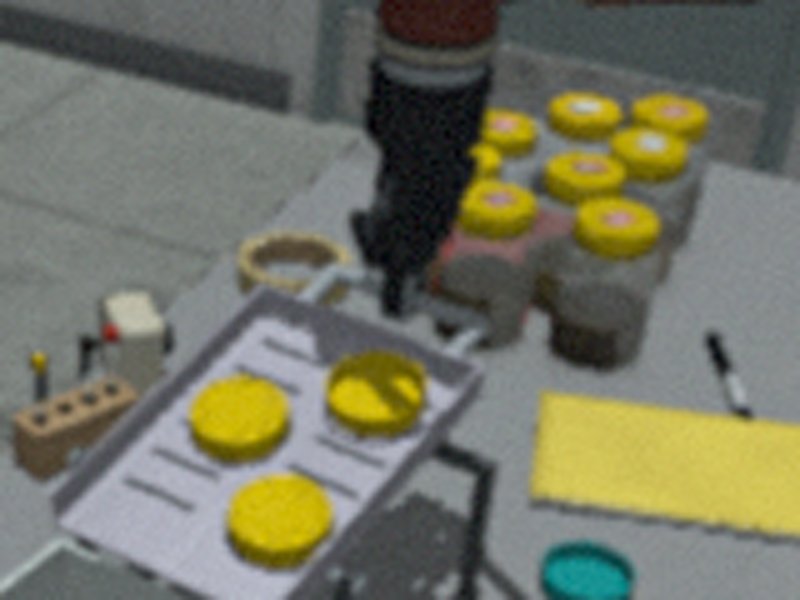

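The tray follows at about 0.2 rad. I'll continue the arc, more slowly near the sliding angle.

Emit:
{"api": "play_rows", "payload": {
  "motion": [
    [1,[0,0.0025,0.0086],0],
    [1,[0.0005,0.005,0.017],0],
    [1,[0.001,0.008,0.0255],0],
    [1,[0.0013,0.0117,0.034],0],
    [1,[0.0017,0.0155,0.0422],0]
  ]
}}

```text
time: 12.15
tool_pos: [0.4969, -0.2279, 0.2143]
tool_rot: [0.527, -0.472, 0.527, 0.472]
contact_force: [1.7, 3.6, -3.6]
gripper_width: 0.112
```

Emit:
{"api": "play_rows", "payload": {
  "motion": [
    [1,[0,0.002,0.004],0],
    [1,[0.0005,0.004,0.008],0],
    [1,[0.0006,0.0063,0.012],0],
    [1,[0.001,0.0085,0.016],0],
    [1,[0.0012,0.0108,0.0197],0]
  ]
}}

```text
time: 12.65
tool_pos: [0.498, -0.2176, 0.2342]
tool_rot: [0.527, -0.472, 0.527, 0.472]
contact_force: [1.7, 2.7, -4.1]
gripper_width: 0.118
```

Emit:
{"api": "play_rows", "payload": {
  "motion": [
    [1,[0,0.0025,0.0038],0],
    [1,[0.0005,0.005,0.0075],0],
    [1,[0.0008,0.0075,0.011],0],
    [1,[0.001,0.01,0.015],0],
    [1,[0.0013,0.0127,0.0185],0]
  ]
}}

```text
time: 13.15
tool_pos: [0.4995, -0.2053, 0.2532]
tool_rot: [0.527, -0.472, 0.527, 0.471]
contact_force: [-1.5, -1.0, -2.2]
gripper_width: 0.114
```

```bash
python3 - <<'E'
from h import *
t,p,M,s=tool(); print(t,p,s["gripper_width"],s["contact_force"],s["ft_torque"])
im,w=cloud("scene");cv2.imwrite("pics/s8.png",cv2.resize(im[80:260,170:410],(800,600),interpolation=cv2.INTER_CUBIC)[:,:,::-1])
E
```

```text
13.15 [ 0.49945033 -0.20529177  0.25320266] 0.11442391111916451 [-1.47646818 -1.03222962 -2.17826453] [-0.45007612  0.21094622  0.00652019]
```

View pics/s8.png

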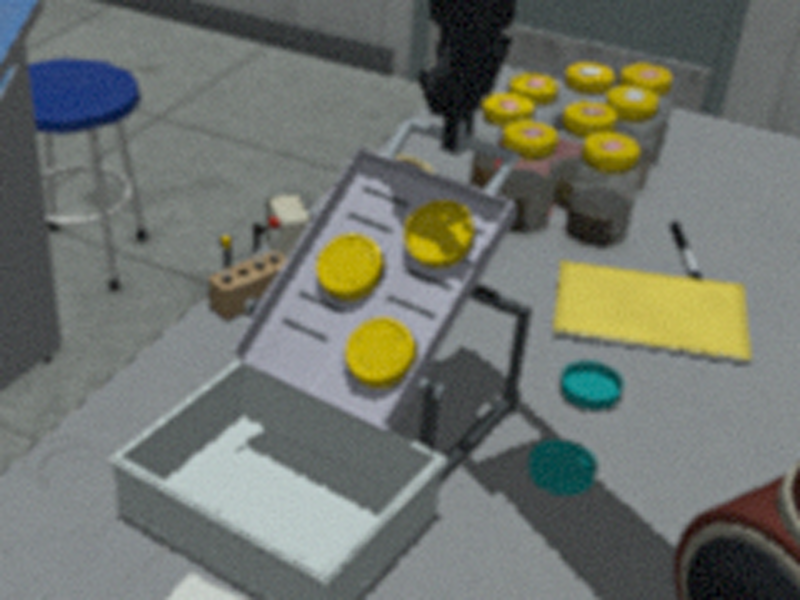

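Tilt is about 0.6 rad with all three lids still on the tray at (350,267), (438,232) and (380,352) px. I'll keep going slowly.

Emit:
{"api": "play_rows", "payload": {
  "motion": [
    [1,[0,0.0028,0.0035],0],
    [1,[0.0005,0.0056,0.007],0],
    [1,[0.001,0.0085,0.0105],0],
    [1,[0.0013,0.0115,0.014],0],
    [1,[0.0016,0.0145,0.0172],0]
  ]
}}

```text
time: 13.7
tool_pos: [0.5011, -0.1912, 0.2709]
tool_rot: [0.526, -0.472, 0.527, 0.471]
contact_force: [-1.1, -4.8, 1.9]
gripper_width: 0.113
```

```bash
python3 - <<'E'
from h import *
t,p,M,s=tool(); print(t,p,s["gripper_width"],s["contact_force"],s["ft_torque"])
im,w=cloud("scene");cv2.imwrite("pics/s9.png",cv2.resize(im[80:260,170:410],(800,600),interpolation=cv2.INTER_CUBIC)[:,:,::-1])
E
```

```text
13.7 [ 0.50105594 -0.19117906  0.27088417] 0.1132207482258584 [-1.09222481 -4.78545471  1.85331012] [-1.19566668  0.43960304 -0.11148783]
```

View pics/s9.png

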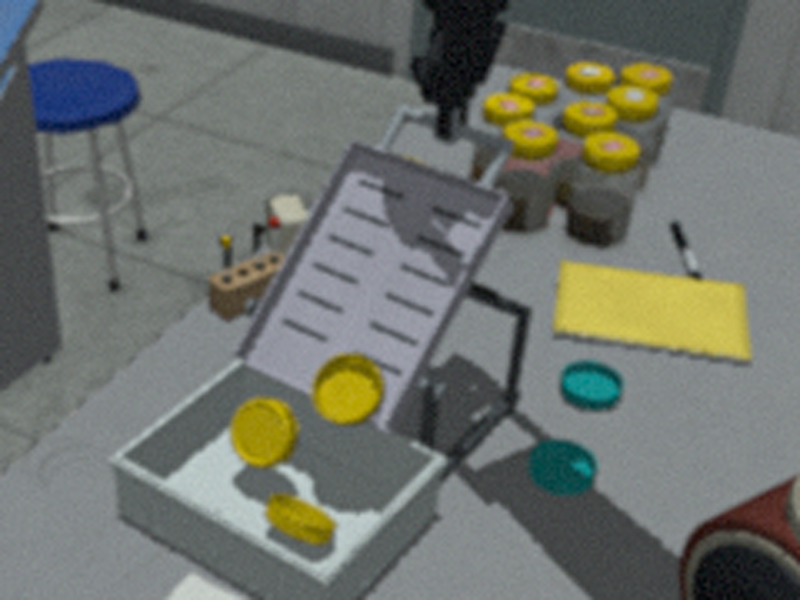

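The lids are sliding off: one is in the tub at (300,518) px and two are on the way. I'll hold.

Emit:
{"api": "play_rows", "payload": {
  "motion": [
    [1,[0,0,0],0],
    [1,[0,0,0],0],
    [1,[0,0,0],0],
    [1,[0,0,0],0],
    [1,[0,0,0],0]
  ]
}}

```text
time: 14.25
tool_pos: [0.501, -0.1914, 0.2706]
tool_rot: [0.526, -0.472, 0.527, 0.471]
contact_force: [-2.2, -6.1, 1.1]
gripper_width: 0.111
```

```bash
python3 - <<'E'
from h import *
t,p,M,s=tool(); print(t,p,s["gripper_width"],s["contact_force"],s["ft_torque"])
im,w=cloud("scene");cv2.imwrite("pics/s10.png",cv2.resize(im[80:260,170:410],(800,600),interpolation=cv2.INTER_CUBIC)[:,:,::-1])
E
```

```text
14.25 [ 0.50104504 -0.19137414  0.27064741] 0.11138301376127958 [-2.19715995 -6.06357814  1.06642717] [-1.14849848  0.51209308 -0.06935845]
```

View pics/s10.png

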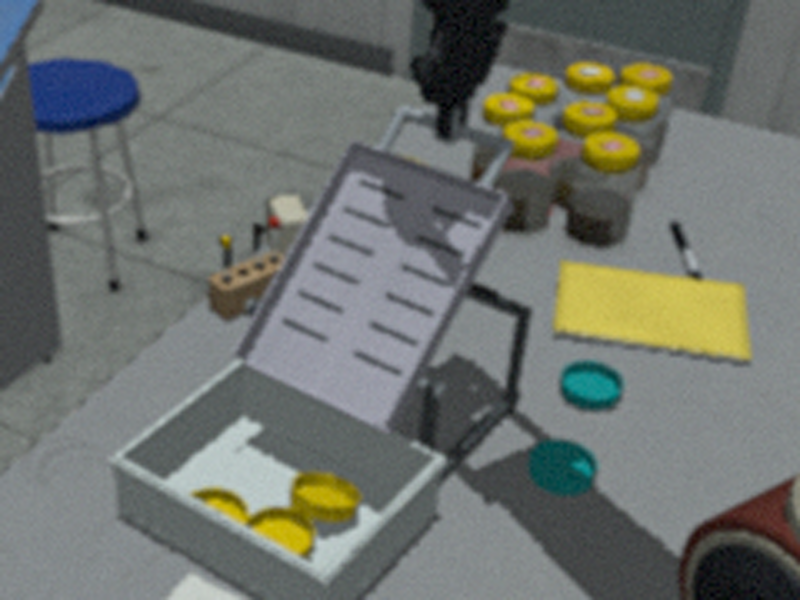

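All three lids lie in the tub at (220,505), (280,532) and (325,497) px. I'll lower along the same arc.

Emit:
{"api": "play_rows", "payload": {
  "motion": [
    [1,[-0.001,-0.0075,-0.0084],0],
    [1,[-0.0016,-0.0145,-0.0172],0],
    [1,[-0.0023,-0.021,-0.0263],0],
    [1,[-0.003,-0.0272,-0.0357],0],
    [1,[-0.0037,-0.0328,-0.0454],0]
  ]
}}

```text
time: 14.8
tool_pos: [0.4974, -0.2235, 0.2234]
tool_rot: [0.527, -0.472, 0.526, 0.472]
contact_force: [-1.6, -0.5, 0.4]
gripper_width: 0.11
```

Emit:
{"api": "play_rows", "payload": {
  "motion": [
    [1,[-0.0006,-0.0052,-0.01],0],
    [1,[-0.0011,-0.01,-0.0203],0],
    [1,[-0.0015,-0.014,-0.0307],0],
    [1,[-0.002,-0.0176,-0.0414],0],
    [1,[-0.0023,-0.0207,-0.0522],0]
  ]
}}

```text
time: 15.3
tool_pos: [0.4952, -0.2433, 0.1705]
tool_rot: [0.527, -0.471, 0.526, 0.472]
contact_force: [0.7, 2.4, 0.8]
gripper_width: 0.112
```

Emit:
{"api": "play_rows", "payload": {
  "motion": [
    [1,[-0.0003,-0.0025,-0.011],0],
    [1,[-0.0005,-0.0045,-0.022],0],
    [1,[-0.0006,-0.0057,-0.031],0],
    [1,[-0.0007,-0.0063,-0.0378],0],
    [1,[-0.0008,-0.0068,-0.0435],0]
  ]
}}

```text
time: 15.8
tool_pos: [0.4946, -0.2494, 0.1301]
tool_rot: [0.527, -0.471, 0.526, 0.473]
contact_force: [-10.6, 17.1, 34.4]
gripper_width: 0.115
```

Emit:
{"api": "play_rows", "payload": {
  "motion": [
    [1,[0,0,0.0015],0],
    [1,[0,0,0.0015],0]
  ]
}}

```text
time: 16.0
tool_pos: [0.4945, -0.2493, 0.1305]
tool_rot: [0.527, -0.471, 0.526, 0.473]
contact_force: [-1.5, 9.1, 7.1]
gripper_width: 0.109
```

```bash
python3 - <<'E'
from h import *
t,p,M,s=tool(); print(t,p,s["gripper_width"],s["contact_force"],s["ft_torque"])
im,w=cloud("scene");cv2.imwrite("pics/s11.png",cv2.resize(im[80:260,170:410],(800,600),interpolation=cv2.INTER_CUBIC)[:,:,::-1])
# tray floor plane in the scene cloud
ori=np.array([.5075,-.1025]);X=np.array([.994,-.108]);Y=np.array([.108,.994])
for c in("scene","top"):
    im,w=cloud(c)
    a=(w[...,:2]-ori)@X;b=(w[...,:2]-ori)@Y
    m=(abs(a)<.07)&(b>-.085)&(b<.115)&(w[...,2]>.1)&(w[...,2]<.16)
    A=np.c_[b[m],a[m],np.ones(m.sum())];k=np.linalg.lstsq(A,w[...,2][m],rcond=None)[0];print(c,m.sum(),k)
    if c=="top": cv2.imwrite("pics/t11.png",im[:,:,::-1])
E
```

```text
16.0 [ 0.49450215 -0.24928401  0.13048038] 0.10946372781095695 [-1.50734775  9.13175681  7.1035708 ] [1.39537328 0.10419312 0.02553474]
scene 1632 [-0.000182    0.00013909  0.13307935]
top 2345 [-6.19004656e-05 -1.43948662e-03  1.32457687e-01]
```

View pics/s11.png

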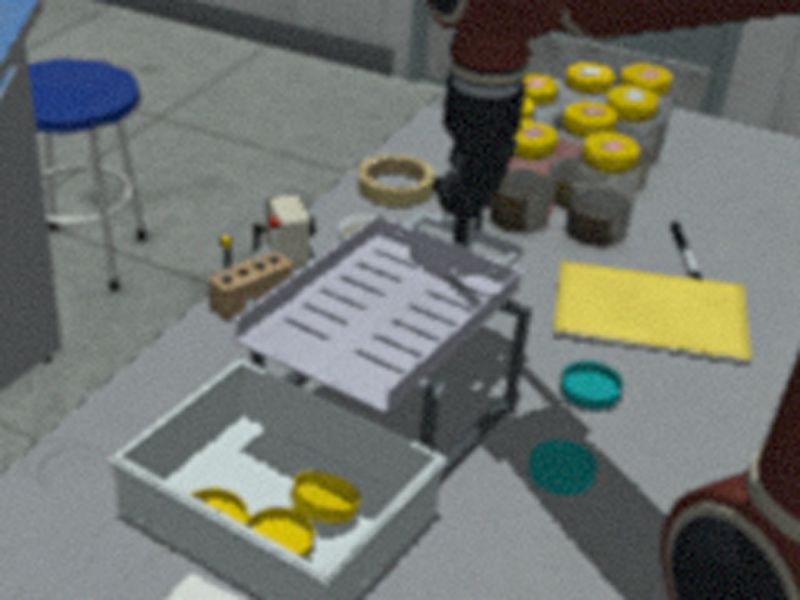

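The tray is level, with a floor slope below 0.001 rad. I'll open partially to clear the rear wall and rise.

Emit:
{"api": "play_rows", "payload": {
  "motion": [
    [0.7,[0,-0.001,0],0],
    [0.5,[0,-0.001,0],0],
    [0.36,[0,-0.001,0],0],
    [0.36,[0,-0.001,0],0],
    [0.36,[0,-0.001,0],0]
  ]
}}

```text
time: 16.65
tool_pos: [0.4941, -0.2521, 0.1296]
tool_rot: [0.526, -0.472, 0.527, 0.472]
contact_force: [0.5, -0.2, -0.3]
gripper_width: 0.318
```

Emit:
{"api": "play_rows", "payload": {
  "motion": [
    [0.36,[0,0,0.004],0],
    [0.36,[0,0,0.012],0],
    [0.36,[0,0,0.022],0],
    [0.36,[0,0,0.034],0],
    [0.36,[0,0,0.05],0]
  ]
}}

```text
time: 17.15
tool_pos: [0.4942, -0.2516, 0.1809]
tool_rot: [0.527, -0.472, 0.527, 0.472]
contact_force: [-0.5, -0.9, 0.4]
gripper_width: 0.321
```

Emit:
{"api": "play_rows", "payload": {
  "motion": [
    [0.36,[0,0,0.02],0],
    [0.36,[0,0,0.05],0],
    [0.36,[0,0,0.08],0],
    [0.36,[0,0,0.1],0],
    [0.36,[0,0,0.1],0]
  ]
}}

```text
time: 17.65
tool_pos: [0.4959, -0.2528, 0.2857]
tool_rot: [0.527, -0.475, 0.526, 0.469]
contact_force: [-0.4, -0.7, -0.5]
gripper_width: 0.319
```

```bash
python3 chk.py c12; python3 - <<'E'
from h import *
ori=np.array([.5075,-.1025]);X=np.array([.994,-.108]);Y=np.array([.108,.994])
for c in("scene","top"):
    im,w=cloud(c)
    a=(w[...,:2]-ori)@X;b=(w[...,:2]-ori)@Y
    m=(abs(a)<.07)&(b>-.085)&(b<.115)&(w[...,2]>.1)&(w[...,2]<.16)
    A=np.c_[b[m],a[m],np.ones(m.sum())];k=np.linalg.lstsq(A,w[...,2][m],rcond=None)[0];print(c,m.sum(),k)
    if c=="scene":print(rect(w,(.36,-.05),(.7,.25),.055,.08)[1])
    for t in ("spare_lid_1","dropper_1","petri_1","tube_block","dial_timer"):
        print(c,t,[(np.round(r["at"],3).tolist(),round(r["score"],2)) for r in nets.landmark_of(c,t)])
E
```

```text
17.65 [ 0.4959 -0.2528  0.2857] [-0.4036 -0.7191 -0.4508] 0.3188016731615555
scene tub [([0.53, 0.069, 0.001], 0.83)]
scene tray_lip [([0.523, 0.023, 0.136], 0.59)]
scene tray_handle [([0.493, -0.252, 0.14], 0.88), ([0.724, -0.204, -0.002], 0.18)]
top tub [([0.642, 0.462, 0.002], 0.64), ([0.524, 0.071, -0.001], 0.6)]
top tray_lip [([0.523, 0.024, 0.13], 0.57), ([0.486, 0.057, 0.013], 0.36)]
top tray_handle [([0.493, -0.251, 0.14], 0.75)]
scene 1637 [0.00054285 0.00060658 0.13311448]
((523.292724609375, 67.44717407226562), (197.40147399902344, 236.98495483398438), 83.77950286865234)
scene spare_lid_1 [([0.321, -0.114, -0.001], 0.81), ([0.501, 0.11, 0.023], 0.74), ([0.483, 0.052, 0.012], 0.57), ([0.338, -0.253, 0.001], 0.47), ([0.566, 0.122, 0.018], 0.43)]
scene dropper_1 [([0.642, 0.457, 0.001], 0.88)]
scene petri_1 [([0.675, -0.386, 0.002], 0.55)]
scene tube_block [([0.724, -0.204, 0.003], 0.82), ([0.51, -0.104, 0.002], 0.45)]
scene dial_timer [([0.736, -0.312, 0.001], 0.73)]
top 2403 [-0.00040233 -0.00270181  0.1325146 ]
top spare_lid_1 [([0.504, 0.112, 0.025], 0.68), ([0.558, -0.338, -0.002], 0.66), ([0.488, 0.06, 0.016], 0.63), ([0.563, 0.118, 0.022], 0.6), ([0.734, -0.316, -0.0], 0.51), ([0.318, -0.114, -0.0], 0.45)]
top dropper_1 [([0.644, 0.458, 0.002], 0.47)]
top petri_1 []
top tube_block []
top dial_timer [([0.734, -0.315, -0.002], 0.54)]
```

View pics/c12_scene.png

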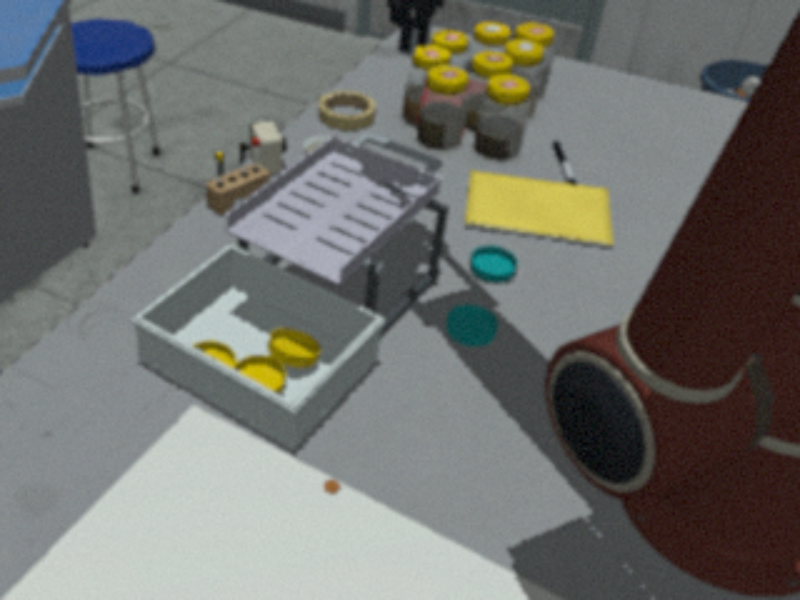

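The lids are in the tub at (215,353), (262,375) and (294,347) px, the tray is level and the gripper is clear. I'll hand in.

```bash
python3 -c "
from plant import workorder
print(workorder.job_done())"
```

```text
the job is handed in; nothing more can be done
None
```

I handed the job in with all three lids in the tub and the tray back down on its rest; the interface gives no verdict.

**What I did:** I gripped the tub by its outer long wall and slid it along the bench until I felt the stop bar. I then gripped the tray handle and tipped the tray along its arc to about 0.7 rad. All three lids slid off into the tub, and I lowered the tray along the same arc and released it. It finished at about 18 s of the 64 s allowed.

**Last checks:**
- **Tub:** it stands within a few millimetres of centred and of the stop. Its yaw is about −6.2°, matching my estimate of about −6.2° for the stand.
- **Lids:** all three are inside the tub at 12–25 mm height, below the rim. One leans slightly.
- **Tray:** the floor slope is under 0.001 rad, so it is level.
- **Bystanders:** all four were seen within about 5 mm of where they started.
- **Robot:** the gripper is clear of everything.

**Failed or disagreed:**
- **Stand yaw:** the networks gave about −0.12 rad and the depth edges about −0.10 rad. I used about −0.108.
- **Lowering force:** I pressed about 34 N on the rest for a moment and eased off straight away.
- **Last top-camera check:** it did not find the dish or tube block, and took the dropper bottle for the tub once. The scene camera found all of them.

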